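# Move the long angle section from its well to the leaning V cradle

## Robot

A 6-joint arm with a two-finger parallel gripper is mounted at the origin on a cart in front of the work surface, level with it; the furniture and walls round the work are solid. World frame = base frame: x ahead of the robot, y to its left, z up, the work surface at z = 0. Lengths are in mm, angles in rad, forces in N, time in s.
With the tool pointing down it reaches from about 300 to 750 mm from the base axis. Payload 8.5 kg.
Tool frame: the origin (TCP) lies between the finger pads; the fingertips stand 17 mm ahead of it and the grasp point (between the pads) lies 2 mm behind it; z points along the fingers, y is the line along which they close (so a half turn about z gives the same grasp; the last joint's range is limited). The gripper opens to 85 mm and grips with 20 to 120 N. Pads are 22 mm wide; open, the fingers measure 114 mm over their backs; the gripper's body (76 mm by 85 mm) begins 54 mm behind the grasp point. The pads swing forward as they close: fully open they stand 13 mm farther back than shut.
Start: joints at [0.975, 0.381, 1.297, -0, 1.464, -0.215], TCP at [204.405, 510.587, 248.322] pointing down, gripper open.
Joint ranges: [-3.11, 3.11], [-0.89, 2.33], [0.22, 2.48], [-1.42, 4.56], [0.17, 2.85], [-2.88, 2.88]. Speed limits (rad/s): [2.39, 2.39, 3.14, 3.14, 3.14, 3.14].

## Interface

Orientations are given as a unit quaternion [x, y, z, w].
In Python, from cell import manip, monitor, vision, ticket, models gives the robot as it stands. Calls block until the motion is done:
- manip.movep(position, orientation): joint-space move of the TCP to a pose.
- manip.move_linear(position, ori=None, velocity=150, threshold=None): straight line of the TCP; ori=None keeps the orientation; velocity is the mean speed in mm/s. With threshold (N) it stops when the force on the tool has changed by that much, and returns True; else False.
- manip.set_joints(angles): joint-space move.
- manip.grip(opening, f_grip=None): finger opening in mm; f_grip is the grip in N (None keeps the last); returns when the fingers have stopped.
- manip.hold(seconds).
- manip.ik(position, orientation): joint angles nearest the present ones, or None.
- monitor.state(): the state.
- vision.capture(name): name is "side" or "top" or "wrist"; returns a dict with "image" (384x512x3 uint8, blue, green, red), "camera_matrix" (3x3 intrinsics, pixels), "R" (3x3) and "t" (3): a world point X has camera coordinates R X + t; the wrist camera has in their place "mount" (4x4, takes a point from camera to tool coordinates, whose origin is the TCP and whose axes are the flange's). Camera axes: x right, y down, z forward; pixel columns grow to the right and rows downward; lengths in mm; the calibration is good to about 2 mm. A picture is of the moment at which its call begins: read the wrist's pose just before it. There is no depth.
A pose or a line that the arm cannot do raises manip.Unreachable and nothing moves.
- ticket.job_done(): hands the job in; it is judged then, once.
Trained networks look in the newest picture that a camera, given by its name, has taken for a name from the list of things; names that differ only in an ending like _2 or _b are one class to them, and where a whole thing is asked for, a point or a joint stands for the part that bears it (a point fixed in the world has none). Each returns a list of dicts, best first, with "score" (0 to 1); they miss things now and then, are a little off and sometimes report something else, mostly with a low value. They report only what shows in the picture. A call takes as long as a camera call. They do not tell look-alikes from the thing itself.
- models.masks_of(target, camera): "mask" (384x512 bool, what is visible of it) and "centre" ([column, row] in pixels, amid what is visible of it).
- models.place_of(target, camera): "centre" ([column, row] in pixels: a listed point, or the origin of a listed thing).
The state is a dict: "t": time; "q": joint angles; "qvel": joint speeds; "joint_efforts": joint torques, N m; "position": TCP position; "tool_rot": TCP orientation; "force": force on the tool from outside, world axes, zero at the start; "ft_torque": the same for the moment, N m; "finger_gap": finger opening in mm; "grip_force": force on a finger pad.
Only numpy, scipy, OpenCV 4.12 (cv2) and the standard library are available. Lean on these libraries where they do the work, as an engineer would, in place of code of your own. Each camera call takes 0.05 s, during which the arm holds its last target. There are 200 camera calls.

## Task

Lift the longer of the two aluminium angle sections straight up out of its well in the wooden block and nest it in the leaning V cradle: its outer corner in the cradle's inner corner, legs flat along the cradle's legs, foot down on the cradle's stop. Set it down gently, and let go only once you feel that it rests on the stop in the corner. Leave the shorter section in its well and do not disturb the inclinometer.

Things in the scene. Friction and masses are not known exactly. Their poses are not given: they have to be found in the camera images.
- long_angle_mid (a point): Part to move: the longer aluminium angle section (L profile, legs 56 wide, 8 thick), 130 mm long, 0.2 to 0.4 kg, upright in either well. Point: middle of its 56x56x130 envelope. z up its length, x and y along the legs away from the outer corner edge, which is at x=y=-28 mm. x leg: x -28..28, y -28..-20; y leg: x -28..-20, y -28..28; foot z=-65, top z=65, 6 mm above the block.
- long_angle_grip (a point): Where to grip the long section from above: in the middle of its x leg's 8 mm thickness, 17 mm below its top, midway along the finger pockets (6, -24, +48 mm from long_angle_mid, same axes). The fingers close along y, one in each pocket.
- short_angle_mid (a point): The shorter aluminium angle section, same profile, 100 mm long, standing in the other well with its top 24 mm below the block's top; to be left there. Point: middle of its envelope, half-way up; axes as for the long one.
- block: Fixed wooden block 152x102x130 mm high, origin centre of underside. Two L-shaped wells, 1 mm clear round the section, floor at z=6; sections' outer corner edges stand at x=-66 and x=+10, y=-15 mm, axes parallel to the block's. The top 50 mm has finger pockets on both sides of each x leg: 46 mm long in x, 27 mm wide outside the leg, 28 inside. Deeper only the section fits.
- cradle_v: Dark steel V of the fixed cradle (grey base plate 150x110 mm): an angle with 5 mm legs, 60 mm wide inside, 78 long, leaning 35 deg from vertical, top towards the right (-y), open side up and to the left. Origin: inner corner at the foot stop's face, 24 mm above the table. z up along the V, x and y along its inner faces away from the corner. Stop: 6 mm plate under z=0, 45 mm along x and y.
- cradle_nest (a point): Where long_angle_mid is when the long section is nested: x=y=28, z=65 mm in the V's frame, same axes as cradle_v; the section's axes then point the same way as these, and its upper 52 mm stand out beyond the V.
- inclinometer: Inclinometer (a dip circle on a black T foot), 142x196x129 mm, standing loose beyond the block on the far right; a bystander. Origin at the centre of its underside.
Mind the look-alikes: they are no part of the job. Leave any pink look-alike of the block alone.

How it is judged:
By the outcome, as a careful person would: the job done as asked, in the order asked, and still so for the second after the job is handed in, with the robot touching nothing.
It also fails if it takes over 45 s, if anything falls off the work surface, if the arm or the gripper's body presses on something with over 40 N, if the wrist force passes 120 N, or if a joint passes its speed limit or range.

## Working session

There is one attempt and no reset: what is moved stays moved. The work goes in short steps, each a Python script; the robot and the scene stay as the last script left them, time stands still between calls to the robot, and variables do not carry over. Pictures are saved under pics/ and viewed, at most 11 in all, crops included, and the job is handed in when it is done.

```bash
ls; mkdir -p pics
python3 - <<'E'
from cell import manip, monitor, vision, ticket, models
import cv2,numpy as np
s=monitor.state();print(s)
ims=[]
for c in ("side","top"):
    d=vision.capture(c);print(c,d["camera_matrix"].tolist(),d["R"].tolist(),d["t"].tolist());cv2.imwrite(f"pics/{c}0.png",d["image"])
    for n in ["long_angle_mid","long_angle_grip","short_angle_mid","block","cradle_v","cradle_nest","inclinometer"]:
        print(n,[(round(r["score"],2),np.round(r["centre"],1).tolist()) for r in models.place_of(n,c)])
d=vision.capture("wrist");print(d["camera_matrix"],d["mount"])
E
```

```text
pics
{'t': 0.0, 'q': array([ 9.74680369e-01,  3.81184033e-01,  1.29828254e+00,  2.16629574e-05,
        1.46362013e+00, -2.15320929e-01]), 'qvel': array([ 4.96599605e-04,  7.99453121e-05,  1.12281078e-04, -6.05936564e-04,
        1.77831445e-03, -3.00677997e-04]), 'joint_efforts': array([ 9.96947820e-04, -4.48464096e+01, -2.31276655e+01, -8.49880439e-05,
        4.82046089e-03, -2.72111242e-05]), 'position': array([204.25796166, 510.36089317, 247.71085048]), 'tool_rot': array([ 1.89250333e-01,  9.81928589e-01, -6.82129169e-04, -3.04728659e-04]), 'force': array([ 0.29953913,  1.26530685, -0.52672123]), 'ft_torque': array([-0.02537774, -0.04202687, -0.0239589 ]), 'grip_force': 0.0, 'finger_gap': 85.45664425821074}
side [[454.3442569505305, 0.0, 244.06439591005582], [0.0, 454.3442569505305, 192.00433346962436], [0.0, 0.0, 1.0]] [[0.38496060885946126, 0.9228486153299219, -0.012480497193550722], [0.7577962502915636, -0.32377125023072056, -0.566495384419045], [-0.5268303072817645, 0.20862073412698298, -0.8239703979037839]] [-183.85310882512556, -366.76496646808397, 1369.3477702915652]
long
[... 709 characters left out ...]
angle_mid [(0.64, [284.3, 189.9])]
long_angle_grip [(0.73, [293.7, 187.1])]
short_angle_mid [(0.61, [285.4, 218.3])]
block [(0.65, [354.0, 229.1]), (0.19, [330.9, 161.6])]
cradle_v [(0.65, [167.3, 197.8])]
cradle_nest [(0.69, [162.9, 194.2])]
inclinometer [(0.76, [330.4, 162.1]), (0.49, [283.0, 190.6])]
[[283.33458726   0.         255.43651913]
 [  0.         283.33458726 192.82021497]
 [  0.           0.           1.        ]] [[ 5.92954573e-04 -9.59011800e-01 -2.83365517e-01  7.02182205e+01]
 [ 9.99999814e-01  5.27380552e-04  3.07695486e-04  3.28882018e-01]
 [-1.45642139e-04 -2.83365647e-01  9.59011934e-01 -1.26386256e+02]
 [ 0.00000000e+00  0.00000000e+00  0.00000000e+00  1.00000000e+00]]
```

View pics/top0.png

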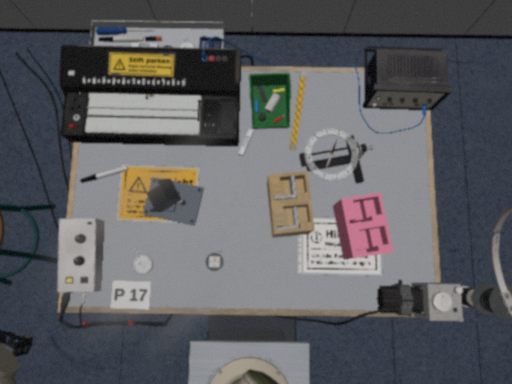

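View pics/side0.png

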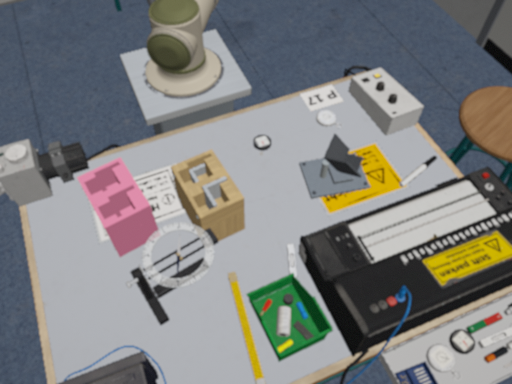

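The scene shows the wooden block at top (290,203) and side (208,195), the pink look-alike right of it in the top view, and the cradle V at top (165,197) and side (340,165).

```bash
cat > h.py <<'E'
import numpy as np, cv2
from cell import manip, monitor, vision, ticket, models
from scipy.spatial.transform import Rotation as Ro
def P(d,s=None):
    K=np.array(d["camera_matrix"])
    if "R" in d: return K@np.c_[d["R"],d["t"]]
    T=np.eye(4);T[:3,:3]=Ro.from_quat(s["tool_rot"]).as_matrix();T[:3,3]=s["position"]
    return K@np.linalg.inv(T@d["mount"])[:3]
def proj(P,X):
    h=np.c_[np.atleast_2d(X),np.ones(len(np.atleast_2d(X)))]@P.T
    return h[:,:2]/h[:,2:]
def tri(Ps,uv):
    A=np.vstack([[u*p[2]-p[0],v*p[2]-p[1]] for p,(u,v) in zip(Ps,uv)])
    X=np.linalg.svd(A)[2][-1];return X[:3]/X[3]
def onz(p,uv,z):
    A=np.array([uv[0]*p[2]-p[0],uv[1]*p[2]-p[1]]);return np.linalg.solve(A[:,:2],-(A[:,2]*z+A[:,3]))
E
python3 - <<'E'
from h import *
d={c:vision.capture(c) for c in("side","top")}
Ps=[P(d["side"]),P(d["top"])]
for n,a,b in [("lm",[220.8,206.8],[284.3,189.9]),("lm2",[210.4,211.7],[284.3,189.9]),("lg",[211.6,197.8],[293.7,187.1]),("sm",[205.9,188.5],[285.4,218.3]),("cv",[339.5,170.6],[167.3,197.8]),("nest",[341.6,151.4],[162.9,194.2])]:
    X=tri(Ps,[a,b]);print(n,X.round(1),[ (proj(p,X)[0]-q).round(1) for p,q in zip(Ps,(a,b))])
i1=cv2.resize(d["top"]["image"][160:245,255:325],None,fx=5.5,fy=5.5,interpolation=cv2.INTER_CUBIC)
i2=cv2.resize(d["side"]["image"][145:240,165:250],None,fx=4.6,fy=4.9,interpolation=cv2.INTER_CUBIC)
h=min(len(i1),len(i2));cv2.imwrite("pics/c1.png",np.hstack([i1[:h],i2[:h]]))
i1=cv2.resize(d["top"]["image"][165:230,130:210],None,fx=5,fy=6,interpolation=cv2.INTER_CUBIC)
i2=cv2.resize(d["side"]["image"][130:210,295:375],None,fx=5,fy=5,interpolation=cv2.INTER_CUBIC)
h=min(len(i1),len(i2));cv2.imwrite("pics/c2.png",np.hstack([i1[:h],i2[:h]]))
E
```

```text
lm [549.2 -85.8  78.8] [array([-0.7,  0.1]), array([-0.6, -0.2])]
lm2 [548.5 -98.3  67.6] [array([ 4.6, -0.5]), array([3.8, 0.9])]
lg [ 549.  -105.5  125.2] [array([-1.5,  0.1]), array([-1.2, -0.4])]
sm [475.3 -93.   56. ] [array([ 0.5, -0. ]), array([0.4, 0.1])]
cv [531.8 232.9  24. ] [array([ 0.3, -0. ]), array([0.2, 0.1])]
nest [528.9 228.6  97. ] [array([ 1. , -0.1]), array([0.8, 0.4])]
```

View pics/c1.png

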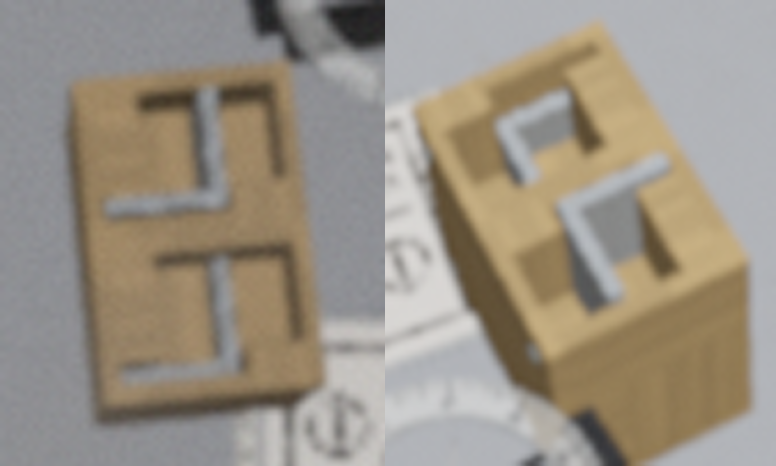

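View pics/c2.png

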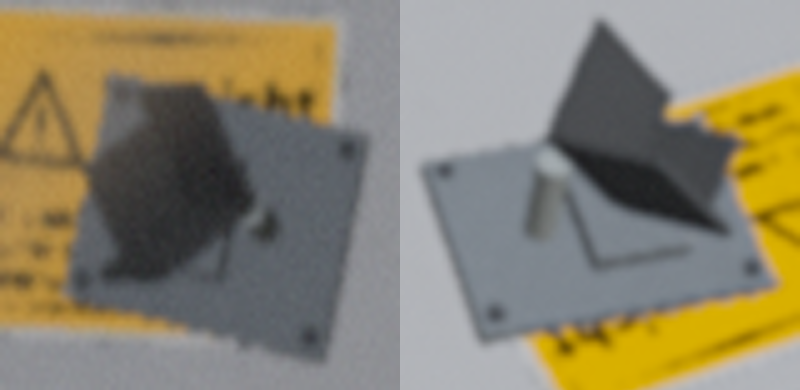

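The crops show the long section standing proud in the far well (corner at crop (225,205), x leg pointing away from the robot and y leg to the left), and the short one in the near well. The cradle plate is turned about -12°, with the V leaning right over its pillar.

```bash
cat >> h.py <<'E'
def secR(psi): return Ro.from_euler('z',psi,degrees=True)
def nestR(psi):
    c,s_=np.cos(np.radians(35)),np.sin(np.radians(35));b=np.array([0,c,s_]);e=np.array([1.,0,0])
    return secR(psi)*Ro.from_matrix(np.c_[(b+e)/2**.5,(b-e)/2**.5,[0,-s_,c]])
def tool(Rs,f):  # f=+1: tool x = section x ; -1 opposite
    return (Rs*Ro.from_matrix(np.diag([f,-f,-1.]))).as_quat()
E
python3 - <<'E'
from h import *
for f in (1,-1):
    print(f,manip.ik([549,-105,230],tool(secR(5),f)),manip.ik([549,-105,117],tool(secR(5),f)))
    R=nestR(-12);o=np.array([532,233,24.])
    for l in ([34,4,111],[60,30,150]): 
        print(' n',R.apply(l)+o,manip.ik(R.apply(l)+o,tool(R,f)))
E
```

```text
1 [-4.00769862e-01  4.09896423e-01  1.30469842e+00 -4.44089210e-16
  1.42699781e+00  1.08276000e+00] [-4.00769862e-01  5.23822310e-01  1.46910189e+00 -4.44089210e-16
  1.14866846e+00  1.08276000e+00]
 n [544.08880776 187.84349583 130.33790885] [-0.12646946  0.50679494  1.61881115  0.70540151  1.0793301   0.5044554 ]
 n [545.70020095 195.42450476 183.37498753] [-0.11121112  0.4382566   1.54883978  0.66599911  1.17808501  0.6130192 ]
-1 [-4.00769862e-01  4.09896423e-01  1.30469842e+00 -4.44089210e-16
  1.42699781e+00 -2.05883265e+00] [-4.00769862e-01  5.23822310e-01  1.46910189e+00 -4.44089210e-16
  1.14866846e+00 -2.05883265e+00]
 n [544.08880776 187.84349583 130.33790885] [-0.12646946  0.50679494  1.61881115  0.70540151  1.0793301  -2.63713725]
 n [545.70020095 195.42450476 183.37498753] [-0.11121112  0.4382566   1.54883978  0.66599911  1.17808501 -2.52857345]
```

Run:
```python
from h import *
import pickle
out={}
for nm,p,psi,T in [("crad",[520,215,270],0,["cradle_v","cradle_nest"]),("blk",[549,-105,240],5,["long_angle_mid","long_angle_grip","short_angle_mid","block"])]:
    manip.movep(p,tool(secR(psi),1)); 
    if nm=="blk": manip.grip(20)
    s=monitor.state();d=vision.capture("wrist");out[nm]=(d,s)
    cv2.imwrite(f"pics/w_{nm}.png",cv2.resize(d["image"],(768,576),interpolation=cv2.INTER_CUBIC))
    print(s["t"],s["position"])
    for n in T: print(n,[(round(r["score"],2),np.round(r["centre"],1).tolist()) for r in models.place_of(n,"wrist")])
pickle.dump(out,open("w.pkl","wb"))
```

```text
2.6667 [519.68976    215.55336873 269.99586104]
cradle_v [(0.69, [240.7, 159.4])]
cradle_nest [(0.91, [244.3, 172.0])]
4.675 [ 549.01126078 -105.00519251  240.0223061 ]
long_angle_mid []
long_angle_grip [(0.58, [254.8, 184.4])]
short_angle_mid []
block [(0.89, [252.4, 193.7]), (0.61, [378.4, 244.3])]
```

View pics/w_crad.png

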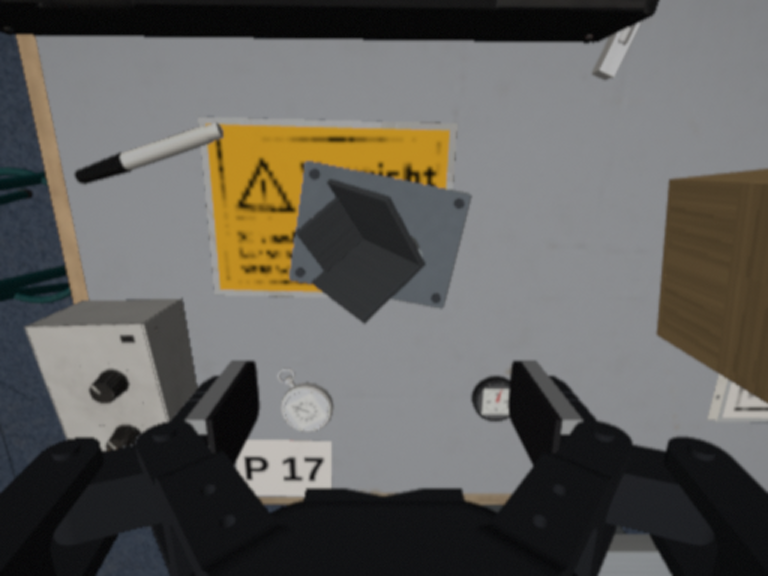

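View pics/w_blk.png

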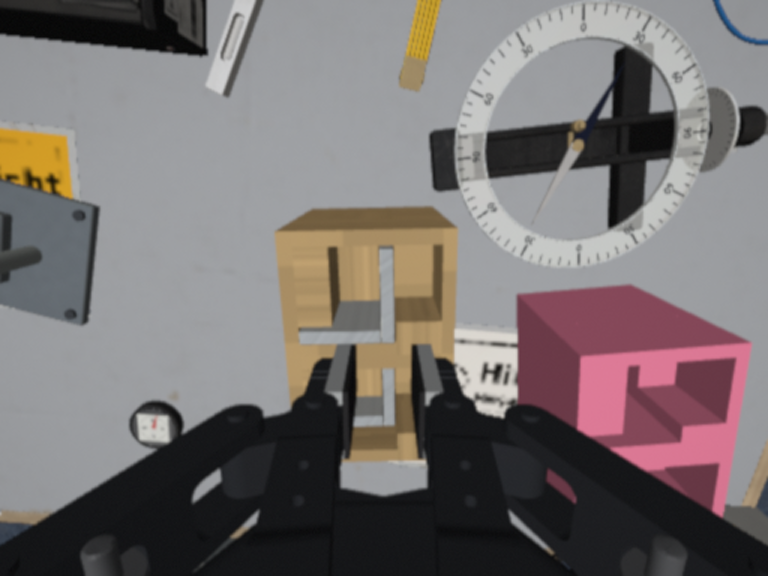

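The wrist views are clear. In the cradle picture the V shows with vertices near (328,180), (387,201), (425,262), (365,322) and (313,262). In the block picture the long section's top is an L with its corner at (395,342) and its ends at (387,248) and (299,336).

Run:
```python
from h import *
import pickle
from scipy.optimize import least_squares
out=pickle.load(open("w.pkl","rb"))
k=lambda a:(np.array(a,float)+.5)/1.5-.5
p=P(*out["blk"])
loc=np.array([[28,-28,65],[-28,-28,65],[-28,28,65],[-20,28,65],[28,-20,65],[-20,-20,65]],float)
px=k([[394,248],[395,342.5],[299,342.5],[299,331],[380,248],[382,330]])
r=least_squares(lambda v:(proj(p,secR(v[2]).apply(loc)+[v[0],v[1],71])-px).ravel(),[549,-90,5])
print("long",r.x,np.abs(r.fun).max(), secR(r.x[2]).apply([6,-24,0])[:2]+r.x[:2], proj(p,[*(secR(r.x[2]).apply([6,-24,0])[:2]+r.x[:2]),119]))
pc=P(*out["crad"])
pl=[onz(pc,q,8) for q in k([[308,161],[470,193],[444,307],[290,280]])]
print("plate",np.round(pl,1),[np.degrees(np.arctan2(*(b-a)[::-1])).round(1) for a,b in zip(pl,pl[1:]+pl[:1])],[np.linalg.norm(b-a).round(1) for a,b in zip(pl,pl[1:]+pl[:1])])
o=np.array([532,233,24.]);R=nestR(-11)
for n,l in dict(c0=[0,0,0],c1=[0,0,78],x0=[60,0,0],x1=[60,0,78],y0=[0,60,0],y1=[0,60,78],xo1=[60,-5,78],yo1=[-5,60,78],co1=[-5,-5,78]).items(): print(n,(proj(pc,R.apply(l)+o)[0]*1.5+.25).round(0))
d=out["crad"][0]["image"]
cv2.imwrite("pics/v.png",cv2.convertScaleAbs(cv2.resize(d[100:225,180:325],None,fx=4.5,fy=4.5,interpolation=cv2.INTER_CUBIC),alpha=1.8))
```

```text
long [548.34972946 -83.9921631    5.72962333] 0.5883512112252731 [ 556.71577489 -107.27325594] [[258.08646038 185.71848043]]
plate [[596.3 281.3]
 [569.3 137.9]
 [461.9 156.6]
 [488.5 303.4]] [np.float64(-100.7), np.float64(170.1), np.float64(79.7), np.float64(-11.6)] [np.float64(145.9), np.float64(109.0), np.float64(149.2), np.float64(110.0)]
c0 [363. 237.]
c1 [419. 263.]
x0 [328. 182.]
x1 [384. 199.]
y0 [313. 283.]
y1 [361. 318.]
xo1 [389. 194.]
yo1 [364. 323.]
co1 [426. 263.]
```

View pics/v.png

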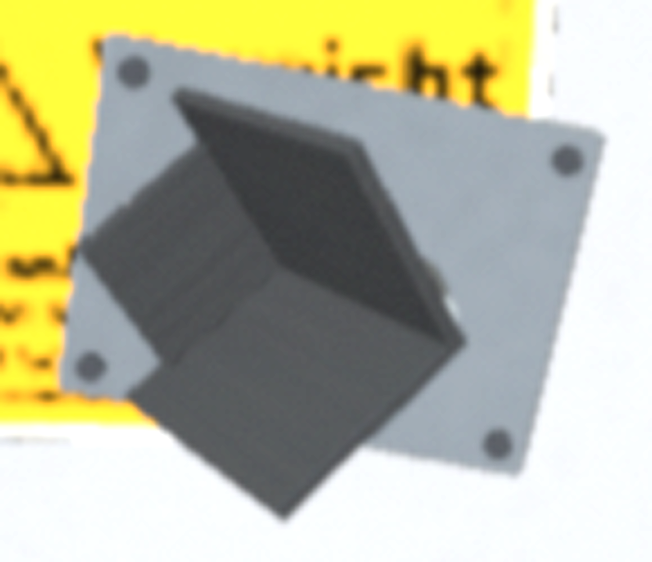

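The brightened crop shows the V's inner corner foot at (278,265), its top outer corner at (465,342), and the leg tips at (360,141), (284,520), (130,395) and (176,95). This matches the model closely, so I'll fit the pose, then grip and lift.

Run:
```python
from h import *
import pickle
from scipy.optimize import least_squares
out=pickle.load(open("w.pkl","rb"))
pc=P(*out["crad"])
px=(np.array([[278,265],[350,147],[175,97],[130,395],[447,336],[465,342],[284,520],[360,141]],float)+.5)/4.5-.5+[180,100]
L=np.array([[0,0,0],[60,0,78],[60,0,0],[0,60,0],[0,0,78],[-5,-5,78],[-5,60,78],[60,-5,78]],float)
r=least_squares(lambda v:(proj(pc,nestR(v[2]).apply(L)+[v[0],v[1],24])-px).ravel(),[532,233,-11])
print("V",r.x,r.fun.reshape(-1,2).round(1).tolist())
psi=5.73;g=np.array([556.7,-107.3,117]);q=tool(secR(psi),1)
manip.movep(g+[0,0,55],q)
s0=monitor.state()
hit=manip.move_linear(g,q,velocity=80,threshold=8)
s=monitor.state();print(hit,s["position"],s["force"]-s0["force"],s["t"])
if not hit:
    manip.grip(5,40)
    s=monitor.state();print(s["finger_gap"],s["grip_force"],s["force"]-s0["force"],s["ft_torque"]-s0["ft_torque"],s["position"])
```

```text
V [531.80970403 232.79250454 -11.4136773 ] [[0.7, -0.4], [-1.3, 0.4], [0.7, -0.2], [-0.3, 0.8], [0.0, 1.1], [0.8, 0.0], [-0.4, -0.1], [0.1, -1.4]]
False [ 557.00429561 -107.41539116  117.58843742] [ 0.60760351  0.31033835 -1.11193455] 6.1417
7.454379769980161 40.89424788951874 [-0.12672859  3.02383257  3.99593621] [0.49972202 0.03558904 0.07273844] [ 556.99384374 -107.07938591  117.70297555]
```

Run:
```python
from h import *
manip.grip(5,70)
s0=monitor.state();p=np.array([556.7,-107.3,117.])
for z,v in ((137,60),(187,70),(257,90)):
    hit=manip.move_linear([p[0],p[1],z],velocity=v,threshold=20)
    s=monitor.state();print(hit,s["position"],s["force"],s["ft_torque"],s["finger_gap"],s["t"])
    if hit:break
d=vision.capture("side");cv2.imwrite("pics/lift.png",cv2.resize(d["image"][60:260,120:320],None,fx=3,fy=3,interpolation=cv2.INTER_CUBIC))
```

```text
False [ 556.69476367 -107.19748744  137.20837556] [ 0.11992109  1.72903144 -3.48757721] [ 0.37760268 -0.10395736 -0.01362418] 7.017440020020219 7.0917
False [ 556.64427556 -107.35395955  186.77396339] [ 0.00420431  2.06807539 -3.47709852] [ 0.23731481 -0.06078884 -0.01518394] 7.230147782644697 7.9583
False [ 556.47634833 -107.27316632  256.31601169] [-0.36193858  0.0294185  -2.63951782] [-0.06823789 -0.05708179 -0.01124833] 7.1972965475696125 8.8833
```

View pics/lift.png

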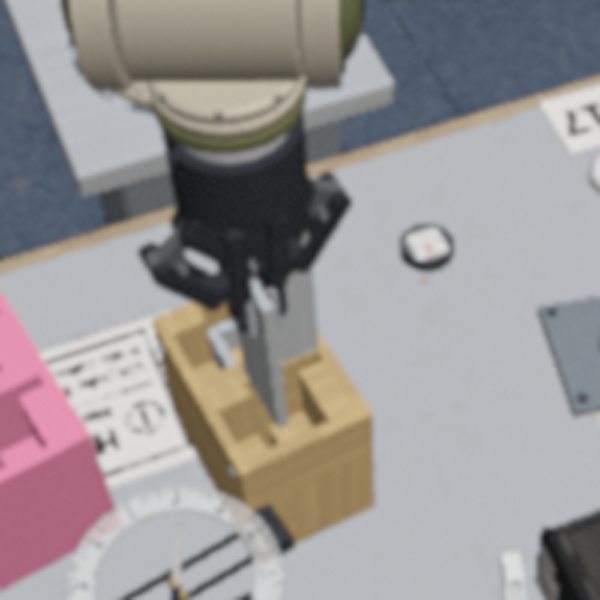

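The picture shows the section hanging straight below the fingers, clear of its well, with the short one still in the block. Next I'll carry it over to the cradle.

```bash
cat >> h.py <<'E'
RV=nestR(-11.4);OV=np.array([531.8,232.8,24.]);QV=tool(RV,1)
def nv(dx,dy,dz): return RV.apply([34+dx,4+dy,111+dz])+OV
E
python3 - <<'E'
from h import *
manip.move_linear([556.7,-107.3,285],velocity=120)
manip.movep(nv(40,40,60),QV)
manip.move_linear(nv(18,18,20),QV,velocity=100)
manip.move_linear(nv(4,4,10),QV,velocity=40)
manip.hold(.3)
s=monitor.state();print(s["position"]-nv(4,4,10),s["force"],s["ft_torque"],s["finger_gap"],s["t"])
d=vision.capture("side");i1=d["image"][90:220,280:400]
d=vision.capture("wrist");i2=d["image"]
i1=cv2.resize(i1,(380,412),interpolation=cv2.INTER_CUBIC);i2=cv2.resize(i2[60:280,140:360],(412,412),interpolation=cv2.INTER_CUBIC)
cv2.imwrite("pics/hov.png",cv2.convertScaleAbs(np.hstack([i1,i2]),alpha=1.4))
E
```

```text
[0.00125017 0.08177787 0.1174337 ] [-0.76340482  1.2777473  -3.59141309] [-0.6144522   0.0302201   0.03478805] 7.090386026317886 12.1833
```

View pics/hov.png

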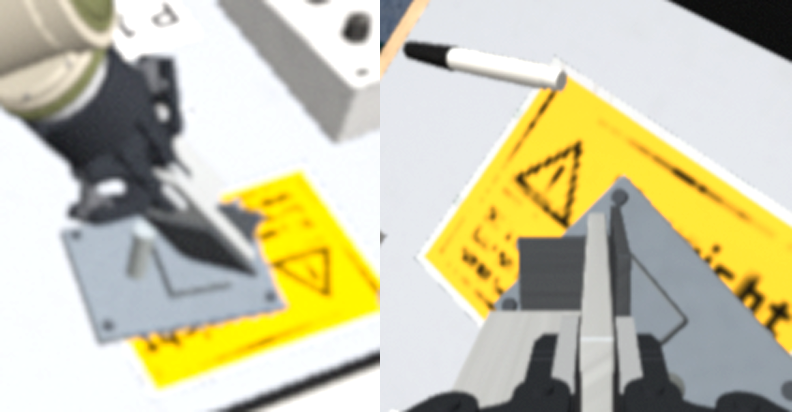

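The section now sits in the V with a small gap to the legs. I'll lower it until it touches the stop, then ease it into the corner.

Run:
```python
from h import *
inv=lambda p: RV.inv().apply(p-OV)-[34,4,111]
def seek(d,v=8,th=4):
    s0=monitor.state();t=inv(s0["position"])+d
    h=manip.move_linear(nv(*t),QV,velocity=v,threshold=th);manip.hold(.15);s=monitor.state()
    print(h,inv(s["position"]).round(2),RV.inv().apply(s["force"]-s0["force"]).round(1),s["ft_torque"].round(2),round(s["t"],2));return h
seek([0,0,-15])
seek([0,0,.6],5,50)
seek([-8,0,0]); seek([.4,0,0],5,50)
seek([0,-8,0])
seek([-2,0,0])
seek([0,0,-4])
```

```text
True [3.97 3.72 0.91] [3.5 1.4 9.2] [-0.07  0.01  0.03] 13.57
False [3.78 3.73 1.32] [ -2.8  -1.6 -10. ] [-0.65  0.06  0.02] 14.17
True [0.4  3.44 1.19] [5.3 1.5 3.1] [ 0.19 -0.52 -0.37] 14.93
False [0.56 3.41 1.06] [-2.4 -1.  -1.7] [-0.26 -0.23 -0.12] 15.47
True [0.54 1.45 0.9 ] [0.2 2.8 6.7] [0.29 0.06 0.11] 16.12
True [0.45 1.49 1.04] [-0.6 -1.2 -2. ] [ 0.03 -0.09  0.04] 16.48
True [0.62 1.51 0.97] [-0.3  0.2  0.7] [-0.16  0.05  0.15] 16.83
```

```bash
cat > sk.py <<'E'
from h import *
inv=lambda p: RV.inv().apply(p-OV)-[34,4,111]
F=lambda s:RV.inv().apply(s["force"])
def to(t,v=8,th=5):
    h=manip.move_linear(nv(*t),QV,velocity=v,threshold=th);manip.hold(.2);s=monitor.state()
    print(h,inv(s["position"]).round(2),F(s).round(1),RV.inv().apply(s["ft_torque"]).round(2),round(s["t"],2));return h
E
python3 - <<'E'
from sk import *
to([1.5,2.5,2.5],8,50)
to([1.5,-5,2.5])
y=inv(monitor.state()["position"])[1]
to([1.5,y+.6,2.5],8,50)
to([-4,y+.6,2.5])
E
```

```text
False [1.36 2.5  2.37] [-1.4 -1.4 -1.7] [-0.45  0.37  0.07] 17.43
True [0.64 1.45 1.78] [ 0.   1.6 -0.3] [-0.06  0.06  0.06] 18.06
False [1.39 1.95 2.43] [-1.3 -1.  -2.2] [-0.43  0.4   0.06] 18.58
True [0.35 1.71 2.33] [4.7 0.7 0.1] [-0.15 -0.77 -0.03] 19.18
```

Run:
```python
from sk import *
to([.6,1.6,2],8,50)
to([.6,1.6,-2],8,6)
z=inv(monitor.state()["position"])[2]
to([.5,0,z],6,12)
y=inv(monitor.state()["position"])[1]
to([-1,y,z],6,8)
to([*inv(monitor.state()["position"])[:2],z-2],6,6)
d=vision.capture("wrist");i2=d["image"]
cv2.imwrite("pics/nest.png",cv2.convertScaleAbs(cv2.resize(i2[100:280,160:360],None,fx=3.3,fy=3.3,interpolation=cv2.INTER_CUBIC),alpha=1.8))
```

```text
False [0.52 1.63 1.91] [ 2.7 -0.2 -1.7] [-0.16 -0.26  0.08] 19.66
True [0.69 1.5  0.9 ] [-0.3  2.3  5.4] [0.08 0.32 0.13] 20.16
False [0.62 1.26 0.92] [1.4 6.3 5.8] [ 1.09 -0.1   0.14] 20.75
True [0.48 1.45 1.02] [1.8 1.6 1.8] [ 0.11 -0.02  0.09] 21.25
True [0.6  1.44 0.97] [0.7 0.4 4.1] [0.03 0.24 0.11] 21.66
```

View pics/nest.png

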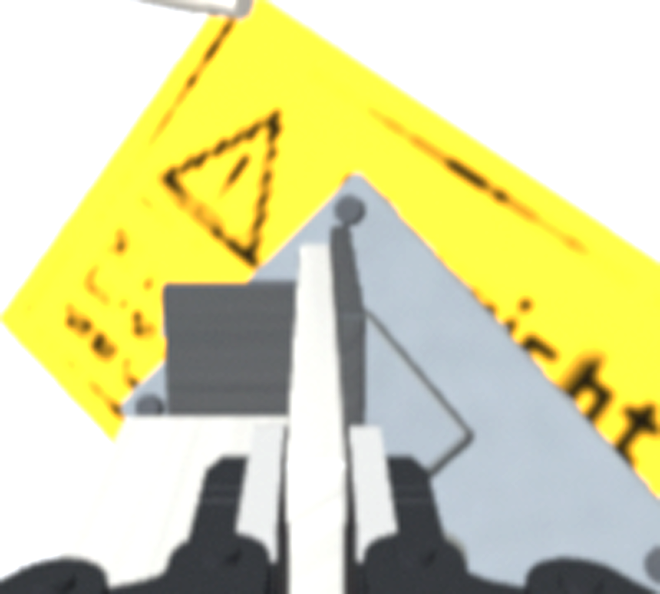

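The section lies flush along the V leg with no gap, and its foot is loaded on the stop. Releasing.

Run:
```python
from sk import *
for g in (8.5,12,20,28): manip.grip(g)
manip.hold(.3);s=monitor.state();print(F(s).round(1),s["finger_gap"],inv(s["position"]))
h=to([1.5,1.5,70],70,8)
if not h:
    manip.move_linear(nv(1.5,1.5,70)+[0,-60,80],QV,velocity=150)
    ims=[]
    s=monitor.state()
    d=vision.capture("side");i1=cv2.resize(d["image"][100:220,285:395],(380,412),interpolation=cv2.INTER_CUBIC)
    print("side",[(r["score"],r["centre"]) for r in models.place_of("long_angle_mid","side")],proj(P(d),RV.apply([28,28,65])+OV))
    d=vision.capture("wrist");i2=cv2.resize(d["image"][20:260,140:380],(412,412),interpolation=cv2.INTER_CUBIC)
    c=RV.apply([[0,0,130],[56,0,130],[0,56,130]])+OV;print((proj(P(d,s),c)-[140,20])*412/240+[380,0])
    cv2.imwrite("pics/fin.png",cv2.convertScaleAbs(np.hstack([i1,i2]),alpha=1.3))
print(monitor.state()["t"])
```

```text
[-0.7 -0.5 -0.2] 28.04079637246663 [0.63844053 1.55609659 0.90884807]
False [ 1.39  1.58 69.69] [ 0.3 -0.  -0.3] [-0.21  0.19 -0.05] 24.27
side [(0.76, [341.9, 152.5]), (0.16, [341.8, 151.5])] [[342.99966591 151.10676765]]
[[569.59351466 350.05461427]
 [569.20526989 260.07444009]
 [477.83955937 349.97307056]]
25.2417
```

View pics/fin.png

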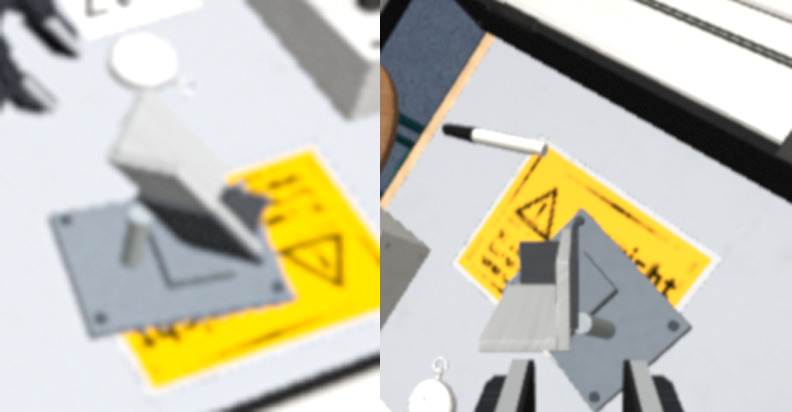

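The final picture shows the section nested: its top corner is at (570,350), against a predicted (569.6,350), and the gripper is clear of it.

```bash
python3 -c "
from h import *
print(ticket.job_done())"
```

```text
the job is handed in; nothing more can be done
None
```

The long section is nested in the cradle, down on its stop and released, and the job was handed in at about 25 s; the short section and the inclinometer were not touched.

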